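# Load the centrifuge rotor in balance and put on its lid

## Robot

A 6-joint arm with a two-finger parallel gripper is mounted at the origin on a cart in front of the work surface, level with it; the furniture and walls round the work are solid. World frame = base frame: x ahead of the robot, y to its left, z up, the work surface at z = 0. Lengths are in mm, angles in rad, forces in N, time in s.
With the tool pointing down it reaches from about 400 to 825 mm from the base axis. Payload 7 kg.
Tool frame: the origin (TCP) lies at the very end of the fingers, on their centre line; the grasp point (between the pads) lies 19 mm behind it; z points along the fingers, y is the line along which they close (so a half turn about z gives the same grasp; the last joint's range is limited). The gripper opens to 88 mm and grips with 3 to 60 N. Pads are 19 mm wide; open, the fingers measure 130 mm over their backs; the gripper's body (78 mm by 193 mm) begins 47 mm behind the grasp point.
Start: joints at [0.288, 0.359, 0.012, 0, -1.224, -0.288], TCP at [674.978, -0.019, 226.561] pointing down, gripper open.
Joint ranges: [-3.07, 3.07], [-1.43, 2.12], [-1.02, 1.25], [-3.03, 1.67], [-3.05, -0], [-3.03, 3.03]. Speed limits (rad/s): [2.39, 2.39, 3.01, 3.14, 3.14, 3.14].

## Interface

Orientations are given as a unit quaternion [x, y, z, w].
In Python, from plant import bot gives the robot as it stands. Calls block until the motion is done:
- bot.move_ptp(position, orientation): joint-space move of the TCP to a pose.
- bot.line_to(position, velocity=150, ori=None): straight line of the TCP; ori=None keeps the orientation; velocity is the mean speed in mm/s.
- bot.move_joints(angles): joint-space move.
- bot.move_gripper(opening, force=None): finger opening in mm; force is the grip in N (None keeps the last); returns when the fingers have stopped.
- bot.pause(seconds).
- bot.solve_ik(position, orientation): joint angles nearest the present ones, or None.
- bot.read_state(): the state.
- bot.camera(name): name is "scene" or "side" or "wrist"; returns the picture (384x512x3 uint8, red, green, blue); there is no depth.
- bot.get_calibration(name): a dict with "fx", "fy", "cx", "cy" (pixels), "view" (4x4, takes a point from world to camera coordinates); the wrist camera has in their place "T_tool_cam" (4x4, takes a point from camera to tool coordinates, whose origin is the TCP and whose axes are the flange's). Camera axes: x right, y up, looking along -z (the intrinsics and any distortion apply to the point x, -y, -z); pixel columns grow to the right and rows downward; lengths in mm; the calibration is good to about 2 mm. The wrist camera is an equidistant fisheye: a pixel r from the principal point sees the ray r / f radians off the axis. A picture is of the moment at which its call begins: read the wrist's pose just before it. get_calibration takes no time and is no camera call.
A pose or a line that the arm cannot do raises bot.Unreachable and nothing moves.
- bot.close_job(): hands the job in; it is judged then, once.
The state is a dict: "t": time; "joint_pos": joint angles; "qvel": joint speeds; "tau": joint torques, N m; "tcp_pos": TCP position; "eef_rot": TCP orientation; "contact_force": force on the tool from outside, world axes, zero at the start; "moment": the same for the moment, N m; "width": finger opening in mm; "finger_force": force on a finger pad.
Only numpy, scipy, OpenCV 4.12 (cv2) and the standard library are available. Lean on these libraries where they do the work, as an engineer would, in place of code of your own. Each camera call takes 0.05 s, during which the arm holds its last target. There are 200 camera calls.

## Task

Load the centrifuge rotor on its stand so that it will run balanced: leave the long tube that is already in it where it is, take the other long tube from the rack and stand it in the bore directly opposite, and stand the two short tubes from the rack in the two bores left between them, so that they face each other. Push every tube right down to the bottom of its bore; then set the domed lid on top, centred over the spindle and sitting flat on the rotor's outer ring.

Things in the scene. Friction and masses are not known exactly. Their poses are not given: they have to be found in the camera images.
- rotor: Fixed metal rotor on a black stand, 171 mm wide. Origin: on its axis at bench level, z up, any yaw. Four upright bores 50 mm from the axis on its +x, +y, -x, -y (loaded tube: +x). Bore: 33 mm wide, mouth 82 mm, flat floor 22 mm above the bench. Outer ring: 140 to 168 mm across, flat top at 82 mm. Spindle on the axis: 10 mm wide, tapered tip at 120 mm.
- seated_tube: Long capped tube already in the rotor's +x bore, to be left there; cap top 132 mm above the bench. Same shape and size as long_tube. Origin: centre of its underside; z along the tube, up.
- long_tube: The loose long capped centrifuge tube, standing in the rack: 110 mm high, body 30 mm across with a conical foot, screw cap 34 mm across and 14 mm high at the top; 35 to 60 g. Origin: centre of its underside (4 mm above the bench in the rack); z along the tube, up.
- short_tube_a: One of two equal, interchangeable short capped tubes in the rack: 90 mm high (20 mm less than the long ones), body 29 mm across with a conical foot, ribbed white cap 34 mm across and 15 mm high at the top; 30 g. Origin: centre of its underside (4 mm above the bench in the rack); z along the tube, up.
- short_tube_b: The other short capped tube, the same as short_tube_a in size and look; origin and axes alike.
- rotor_lid: Lid, rim down on the bench: clear dome, metal rim 160 mm wide outside, 150 inside; black knob in the middle 30 mm wide, 75 to 94 mm above the rim (lid 96 mm high); 130 to 210 g. Hollow, 60 mm of room inside; a central sleeve (18 mm bore, mouth 20 mm above the rim) drops over the spindle. Origin: centre of the rim's underside, z up. Fitted, the rim rests on the rotor's ring.
- tube_rack: Fixed moulded tube rack, 90 mm (its x) by 165 mm (its y), 56 mm high, two rows of four square holes. Loose tubes stand in the holes at (-20.5, -59.5), (20.5, 19) and (-20.5, 59.5) mm of its frame, shuffled; fingers closing along its x have most room. Rack floor 4 mm above the bench. Origin: centre of its underside; z up.
Not all that is in view belongs to the job. Leave any yellow look-alike of the short_tube_b alone.

How it is judged:
By the outcome, as a careful person would: the job done as asked, in the order asked, and still so for the second after the job is handed in, with the robot touching nothing.
It also fails if it takes over 115 s, if anything falls off the work surface, if the arm or the gripper's body presses on something with over 40 N, if the wrist force passes 120 N, or if a joint passes its speed limit or range.

## Working session

There is one attempt and no reset: what is moved stays moved. The work goes in short steps, each a Python script; the robot and the scene stay as the last script left them, time stands still between calls to the robot, and variables do not carry over. Pictures are saved under pics/ and viewed, at most 14 in all, crops included, and the job is handed in when it is done.

```bash
ls; mkdir -p pics; python3 - <<'E'
from plant import bot
import cv2,numpy as np
np.set_printoptions(suppress=True,precision=4)
for n in ["scene","side","wrist"]:
    s=bot.read_state()
    im=bot.camera(n); cv2.imwrite(f"pics/{n}0.png",im[:,:,::-1]); print(n,bot.get_calibration(n))
print(s)
E
```

```text
pics
scene {'fx': 477.87542311317867, 'fy': 477.87542311317867, 'cx': 253.18389729840163, 'cy': 190.85313038985404, 'view': array([[   0.5066,   -0.862 ,   -0.019 , -281.9501],
       [   0.6222,    0.3503,    0.7001, -322.2073],
       [  -0.5968,   -0.3665,    0.7138, -949.6993],
       [   0.    ,    0.    ,    0.    ,    1.    ]])}
side {'fx': 433.73327204961174, 'fy': 433.73327204961174, 'cx': 261.9104922745732, 'cy': 190.28245914342227, 'view': array([[   -0.9997,    -0.0225,     0.0012,   481.257 ],
       [    0.0107,    -0.4252,     0.905 ,   -98.071 ],
       [   -0.0198,     0.9048,     0.4253, -1185.7934],
       [    0.    ,     0.    ,     0.    ,     1.    ]])}
wrist {'fx': 297.3186396354542, 'fy': 297.3186396354542, 'cx': 256.25524658537967, 'cy': 187.68765181607557, 'T_tool_cam': array([[  -0.0002,    0.9664,    0.2572,   69.852 ],
       [   1.    ,    0.0001,    0.0003,   -0.8787],
       [   0.0003,    0.2572,   -0.9664, -158.6916],
       [   0.    ,    0.    ,    0.    ,    1.    ]])}
{'t': 0.1, 'joint_pos': array([ 0.2881,  0.3593,  0.0111, -0.0003, -1.2241, -0.2881]), 'qvel': array([ 0.0014, -0.0013,  0.0015,  0.0014, -0.0005,  0.0019]), 'tau': array([ -0.0014, -58.4165,  29.3752,   7.0155,   0.0101,  -0.0001]), 'tcp_pos': array([674.5663,  -0.0483, 225.7133]), 'eef_rot': array([-0.7071,  0.7072,  0.0005, -0.0006]), 'contact_force': array([-0.0678, -1.0334,  0.0837]), 'moment': array([-0.0429, -0.003 , -0.0107]), 'finger_force': 0.0, 'width': 87.5499650005656}
```

View pics/scene0.png

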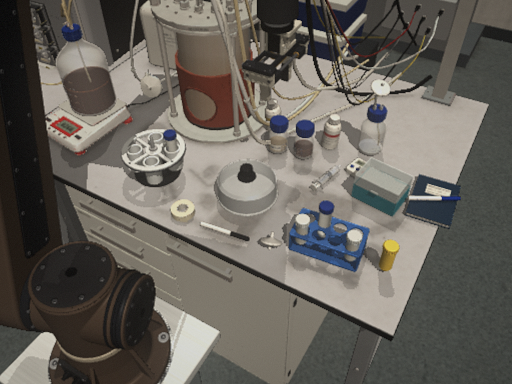

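View pics/side0.png

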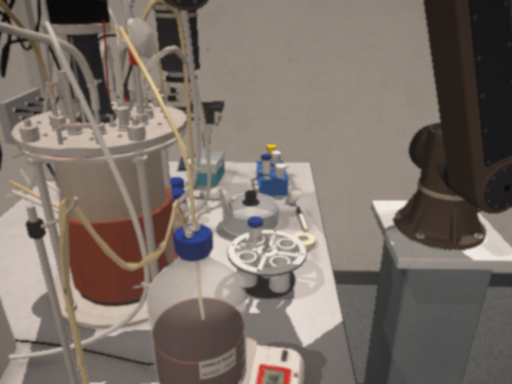

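View pics/wrist0.png

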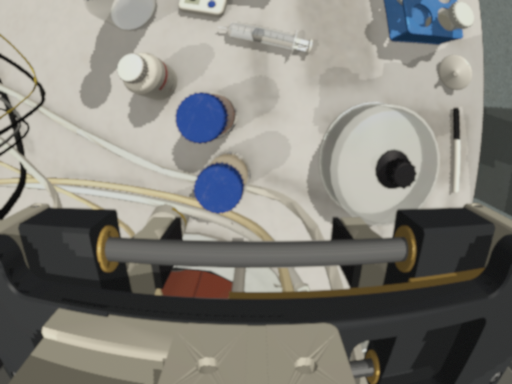

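The scene picture shows:
- The rotor at about (154,155), with its seated tube's blue cap at (170,135).
- The lid at (246,188), with its knob at (246,173).
- The rack at (328,240), holding a blue-capped long tube at (326,208) and white-capped tubes at (303,222) and (354,238).
- A yellow look-alike at (389,252), outside the rack.

I'll get rough positions, then look closer with the wrist camera.

```bash
cat > h.py <<'E'
from plant import bot
import cv2,numpy as np
from scipy.spatial.transform import Rotation as R
np.set_printoptions(suppress=True,precision=3)
def ray(name,px,state=None,cal=None):
    c=cal or bot.get_calibration(name); u,v=px
    a,b=(u-c['cx'])/c['fx'],(v-c['cy'])/c['fy']
    if name=='wrist':
        r=np.hypot(a,b); d=np.array([np.sin(r)*a/r,-np.sin(r)*b/r,-np.cos(r)])
        T=np.array(c['T_tool_cam']); W=np.eye(4)
        W[:3,:3]=R.from_quat(state['eef_rot']).as_matrix(); W[:3,3]=state['tcp_pos']
        M=W@T
    else:
        d=np.array([a,-b,-1]); M=np.linalg.inv(c['view'])
    return M[:3,3],M[:3,:3]@d
def at_z(name,px,z,state=None):
    o,d=ray(name,px,state); return o+d*(z-o[2])/d[2]
def proj(name,p,state=None):
    c=bot.get_calibration(name)
    if name=='wrist':
        W=np.eye(4);W[:3,:3]=R.from_quat(state['eef_rot']).as_matrix();W[:3,3]=state['tcp_pos']
        V=np.linalg.inv(W@np.array(c['T_tool_cam']))
    else: V=np.array(c['view'])
    x,y,z=V[:3,:3]@np.asarray(p)+V[:3,3]; y=-y; z=-z
    if name=='wrist':
        h=np.hypot(x,y); t=np.arctan2(h,z); return np.array([c['cx']+c['fx']*t*x/h,c['cy']+c['fy']*t*y/h])
    return np.array([c['cx']+c['fx']*x/z,c['cy']+c['fy']*y/z])
def down(yaw): # tool pointing down, tool y axis (closing) at angle yaw from world x
    y=np.array([np.cos(yaw),np.sin(yaw),0]); z=np.array([0,0,-1.]); x=np.cross(y,z)
    return R.from_matrix(np.c_[x,y,z]).as_quat()
E
python3 - <<'E'
from h import *
for n,px,z in [("spindle?",(154,152),120),("seatcap",(170,134),132),("knob",(246,168),94),("longcap",(326,207),114),("shA",(303,218),94),("shB",(354,233),94),("yellow",(389,243),80),("reactor foot",(205,130),0),("bluejar",(279,122),60),("bluejar2",(305,127),60)]:
    print(n,at_z("scene",px,z))
print(R.from_quat(bot.read_state()['eef_rot']).as_matrix())
im=cv2.imread("pics/scene0.png")
a=cv2.resize(im[115:200,110:210],(600,510),interpolation=cv2.INTER_CUBIC)
b=cv2.resize(im[190:285,280:410],None,fx=4.6,fy=4.6,interpolation=cv2.INTER_CUBIC)
cv2.imwrite("pics/rackc.png",b)
E
```

```text
spindle? [422.743 205.66  120.   ]
seatcap [488.228 203.604 132.   ]
knob [508.413  -9.742  94.   ]
longcap [ 468.106 -241.717  114.   ]
shA [ 430.285 -204.992   94.   ]
shB [ 445.778 -319.635   94.   ]
yellow [ 468.464 -392.582   80.   ]
reactor foot [677.855 239.998   0.   ]
bluejar [750.973  27.392  60.   ]
bluejar2 [766.237 -47.495  60.   ]
[[-0.    -1.    -0.001]
 [-1.     0.    -0.   ]
 [ 0.     0.001 -1.   ]]
```

View pics/rackc.png

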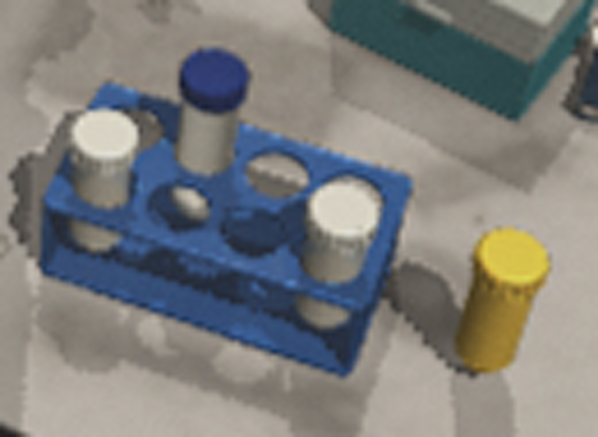

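The crop shows the white-capped shorts at scene (303,220) and (354,237), in the rack's near row. The blue-capped long tube is at (326,207), in the far row. These three are the loose tubes. The yellow one at (389,252) stands outside the rack, so it's the look-alike and I'll leave it alone. Next are the wrist views.

```bash
python3 - <<'E'
from h import *
import pickle
S={}
for n,p,yaw in [("rack",(458,-190,290),np.pi+.135),("lid",(505,60,290),np.pi),("rotor",(440,255,290),np.pi)]:
    try: bot.move_ptp(list(p),down(yaw))
    except bot.Unreachable as e: print(n,e); continue
    bot.pause(.15)
    s=bot.read_state(); im=bot.camera("wrist"); S[n]=s
    print(n,s['t'],s['tcp_pos'],s['joint_pos'])
    cv2.imwrite(f"pics/w_{n}.png",im[:,:,::-1])
pickle.dump(S,open("S.pkl","wb"))
ims=[cv2.imread(f"pics/w_{n}.png") for n in S]
for n,im in zip(S,ims):
    cv2.imwrite(f"pics/w_{n}_x.png",cv2.resize(im[0:260,90:430],None,fx=2.3,fy=2.3,interpolation=cv2.INTER_CUBIC))
E
```

```text
rack 1.4333 [ 458.825 -189.399  289.285] [ 0.005  0.024 -0.267 -0.    -1.281  0.131]
lid 2.6333 [505.02   58.834 290.045] [ 0.503  0.044 -0.244  0.    -1.283 -0.504]
rotor 3.6667 [440.429 254.081 290.054] [ 0.91   0.044 -0.244  0.    -1.283 -0.912]
```

View pics/w_rack_x.png

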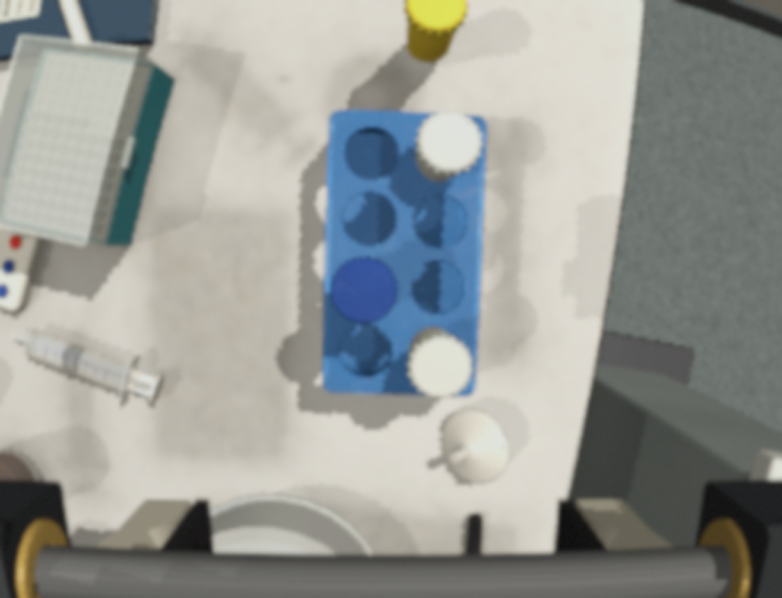

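View pics/w_rotor_x.png

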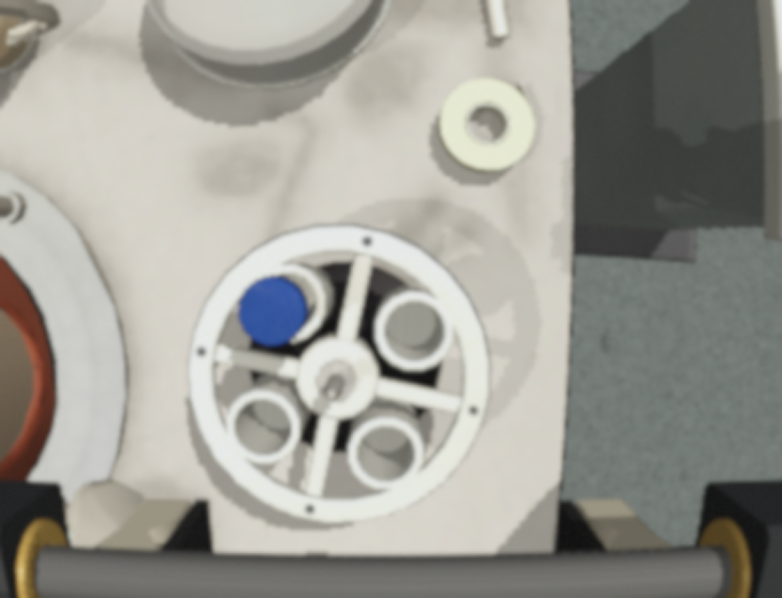

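View pics/w_lid_x.png

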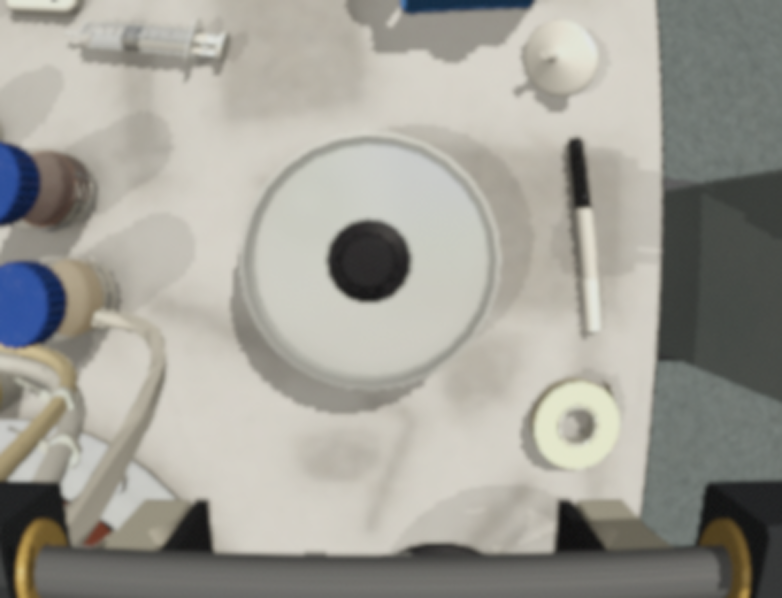

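Readings in full-image pixels, from crop/2.3 + (90,0):
- **Rack:** short caps at crop (449,142) and (440,363), long cap at (364,289). Yellow is outside at (435,10).
- **Rotor:** seated cap at (273,312), bores at (413,331), (263,426) and (386,452). The last one is opposite the seated tube.
- **Lid:** knob at (369,260).

```bash
python3 - <<'E'
from h import *
import pickle
from scipy.optimize import least_squares
S=pickle.load(open("S.pkl","rb"))
px=lambda c:np.array(c)/2.3+np.array([90,0])
def fit(n,pts,loc,x0):
    q=np.array([at_z("wrist",px(c),z,S[n])[:2] for c,(_,_,z) in zip(pts,loc)])
    L=np.array([l[:2] for l in loc],float)
    def f(v):
        c,s=np.cos(v[2]),np.sin(v[2]); return (L@np.array([[c,s],[-s,c]])+v[:2]-q).ravel()
    r=least_squares(f,x0); print(n,r.x,"\nres",r.fun.reshape(-1,2).round(1).tolist()); print(q); return r.x
rk=fit("rack",[(449,142),(364,289),(440,363)],[(-20.5,-59.5,94),(20.5,19,114),(-20.5,59.5,94)],[458,-260,.1])
yaw0=2.6
import itertools
s=S["rotor"]
c0=at_z("wrist",px((338,378)),82,s); cap=at_z("wrist",px((273,312)),132,s); y0=np.arctan2(*(cap-c0)[[1,0]])
print("y0",y0,cap,c0)
B=[((413,331),82),((386,452),82),((263,426),82)]
ang=[np.arctan2(*(at_z("wrist",px(p),z,s)-c0)[[1,0]])-y0 for p,z in B]; print((np.array(ang)/(np.pi/2))%4)
loc=[(50,0,132)]+[(50*np.cos(k),50*np.sin(k),82) for k in (np.round(np.array(ang)/(np.pi/2))*np.pi/2)]
ro=fit("rotor",[(273,312)]+[b[0] for b in B],loc,[c0[0],c0[1],y0])
ro2=fit("rotor",[b[0] for b in B],loc[1:],[c0[0],c0[1],y0])
print("ring centre",at_z("wrist",px((340,373)),82,s))
print("knob",at_z("wrist",px((369,260)),94,S["lid"]))
for c in [(241,260),(499,260),(369,132),(369,390)]: print(at_z("wrist",px(c),8,S["lid"]))
print("spindle tip scene proj",proj("scene",[ro[0],ro[1],120]), proj("side",[ro[0],ro[1],120]))
E
```

```text
rack [ 457.517 -261.511    0.105] 
res [[0.1, -1.4], [0.4, -0.2], [-0.5, 1.7]]
[[ 443.264 -321.4  ]
 [ 475.547 -240.238]
 [ 431.355 -206.158]]
y0 -0.9910709379319351 [492.379 210.675 132.   ] [465.66  251.481  82.   ]
[2.989 1.985 0.99 ]
rotor [466.273 252.117  -1.005] 
res [[0.7, -0.8], [-0.9, -0.5], [-0.0, 0.7], [0.2, 0.5]]
[[492.379 210.675]
 [424.932 225.779]
 [439.496 293.587]
 [508.287 278.427]]
rotor [466.527 251.875  -1.004] 
res [[-0.6, -0.8], [0.2, 0.5], [0.4, 0.3]]
[[424.932 225.779]
 [439.496 293.587]
 [508.287 278.427]]
ring centre [464.527 248.715  82.   ]
knob [512.787  -7.86   94.   ]
[597.382  -8.805   8.   ]
[430.867  -8.016   8.   ]
[514.294 -90.45    8.   ]
[514.882  77.876   8.   ]
spindle tip scene proj [150.491 136.572] [266.447 233.7  ]
```

```bash
python3 - <<'E'
from h import *
import pickle
bot.move_ptp([466,200,280],down(0)); bot.pause(.25)
s=bot.read_state(); im=bot.camera("wrist"); pickle.dump(s,open("S2.pkl","wb"))
print(s['t'],s['tcp_pos'],s['joint_pos'])
im=im[:,:,::-1]
cv2.imwrite("pics/w_rotor2.png",im)
cv2.imwrite("pics/w_rotor2_x.png",cv2.resize(im[20:220,150:350],None,fx=3,fy=3,interpolation=cv2.INTER_CUBIC))
E
```

```text
6.7083 [465.978 200.033 279.995] [ 0.793  0.047 -0.264 -0.    -1.26   2.348]
```

View pics/w_rotor2_x.png

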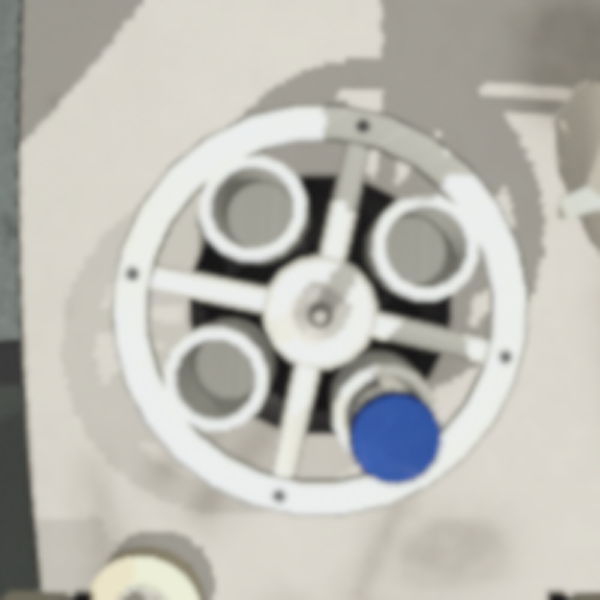

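The opposite view puts the bores at crop (255,210), (423,248) and (218,378), the seated cap at (395,437) and the spindle tip at (320,315). I'll fit both views together, solving for the camera bias in the tool frame.

```bash
python3 - <<'E'
from h import *
import pickle
from scipy.optimize import least_squares
S=pickle.load(open("S.pkl","rb")); s1=S["rotor"]; s2=pickle.load(open("S2.pkl","rb"))
p1=lambda c:np.array(c)/2.3+[90,0]; p2=lambda c:np.array(c)/3+[150,20]
# local angle k: 0 seated, 3,2,1
O=[]
for c,k in [((273,312),0),((413,331),3),((386,452),2),((263,426),1)]: O.append((s1,p1(c),k))
for c,k in [((395,437),0),((218,378),3),((255,210),2),((423,248),1)]: O.append((s2,p2(c),k))
def f(v,full=False):
    r=[]
    for s,p,k in O:
        z=(132 if k==0 else 82)
        M=R.from_quat(s['eef_rot']).as_matrix()
        q=at_z("wrist",p,z+v[5],s)+M@[v[3],v[4],0]
        a=v[2]+k*np.pi/2
        r+=[q[0]-v[0]-50*np.cos(a),q[1]-v[1]-50*np.sin(a)]
    return np.array(r+[v[5]*.1,v[3]*.1,v[4]*.1])
r=least_squares(f,[466,252,-1,0,0,0]); print(r.x,r.fun[:16].reshape(-1,2).round(1).tolist())
v=r.x
print("tip",at_z("wrist",p2((320,315)),120+v[5],s2)+R.from_quat(s2['eef_rot']).as_matrix()@[v[3],v[4],0])
for n,c,z in [("rack",(449,142),94),("rack",(364,289),114),("rack",(440,363),94),("lid",(369,260),94)]:
    s=S[n]; print(n,at_z("wrist",p1(c),z+v[5],s)+R.from_quat(s['eef_rot']).as_matrix()@[v[3],v[4],0])
for k in range(4): print(k,v[:2]+50*np.array([np.cos(v[2]+k*np.pi/2),np.sin(v[2]+k*np.pi/2)]))
E
```

```text
[466.192 253.241  -1.005   2.038  -1.366  -7.1  ] [[-0.1, -0.1], [0.0, -0.1], [-0.5, 0.1], [0.6, 0.0], [-0.1, 0.1], [0.2, 0.1], [0.6, -0.2], [-0.7, -0.1]]
tip [466.035 254.117 112.9  ]
rack [ 442.171 -322.963   86.897]
rack [ 475.121 -240.19   106.897]
rack [ 430.006 -205.404   86.897]
lid [512.314  -8.027  86.9  ]
0 [492.998 211.034]
1 [508.399 280.047]
2 [439.385 295.447]
3 [423.985 226.434]
```

The joint fit leaves about 0.5 mm residuals. I'll place with the fingers closing along world y, which keeps the gripper clear of the reactor. Long tube first, into the bore opposite (k=2).

```bash
cat >> h.py <<'E'
RACKYAW=np.pi+.105
BORE={1:(508.4,280.0),2:(439.4,295.4),3:(424.0,226.4)}
def say(t):
    s=bot.read_state(); print(t,round(s['t'],1),s['tcp_pos'],"F",s['contact_force'],"w",round(s['width'],1),"ff",round(s['finger_force'],1)); return s
def lower(xy,z0,z1,v=60,step=4,fmax=10):
    f0=bot.read_state()['contact_force'][2]
    z=z0
    while z>z1:
        z=max(z-step,z1); bot.line_to([*xy,z],velocity=v)
        f=bot.read_state()['contact_force'][2]-f0
        if abs(f)>fmax: print("contact",z,f); return z
    return z1
def pick(xy,top,force=25):
    q=down(RACKYAW); bot.move_gripper(60,force)
    bot.move_ptp([*xy,250],q)
    bot.line_to([*xy,top+5],velocity=250); bot.line_to([*xy,top-25],velocity=80)
    bot.move_gripper(0,force); say("gripped")
    bot.line_to([*xy,250],velocity=200); return say("lifted")
def insert(k,h): # h tube height
    xy=BORE[k]; off=h-25
    bot.move_ptp([*xy,250],down(np.pi/2)); bot.pause(.2)
    bot.line_to([*xy,82+off+6],velocity=150); bot.pause(.2); say("above")
    z=lower(xy,82+off+6,22+off+4,v=80,step=8)
    if z>22+off+4: return say("STOPPED")
    z=lower(xy,z,22+off-2,v=30,step=2,fmax=6); bot.pause(.2)
    return say("end, nominal %.0f"%(22+off))
def release():
    p=bot.read_state()['tcp_pos']; bot.move_gripper(44); bot.line_to([p[0],p[1],250],velocity=200); say("released")
E
python3 - <<'E'
from h import *
pick((475.1,-240.2),114); insert(2,110)
E
```

```text
gripped 11.1 [ 475.39  -240.266   89.207] F [ 0.921 -0.952  0.642] w 32.3 ff 25.0
lifted 12.1 [ 474.306 -239.888  248.629] F [-0.334  0.215 -0.212] w 32.6 ff 25.0
above 15.4 [439.824 295.905 174.104] F [-0.378  0.159 -0.429] w 32.1 ff 25.0
contact 105 14.123091836086042
end, nominal 107 18.4 [440.278 295.902 106.9  ] F [-2.581 -1.804 14.387] w 32.6 ff 25.0
```

The long tube bottomed at the nominal height. Releasing it and loading the first short tube.

```bash
python3 - <<'E'
from h import *
release()
pick((430.0,-205.4),94); insert(3,90)
E
```

```text
released 19.8 [439.708 295.453 248.736] F [ 0.146  0.197 -0.468] w 44.3 ff 0.0
gripped 24.4 [ 430.194 -205.433   69.172] F [-1.319  1.116  2.185] w 32.1 ff 25.0
lifted 25.5 [ 429.24  -205.174  248.735] F [ 0.368 -0.352 -1.071] w 31.6 ff 25.0
above 28.9 [424.398 226.826 153.908] F [-0.092  0.645 -0.268] w 31.9 ff 25.0
contact 85 18.313819260309195
end, nominal 87 31.9 [424.473 226.636  86.437] F [-7.549 -2.881 16.843] w 31.3 ff 25.0
```

```bash
python3 - <<'E'
from h import *
release()
pick((442.2,-323.0),94); s=insert(1,90)
release()
# look
bot.move_ptp([466,200,290],down(0)); bot.pause(.2)
im=bot.camera("wrist")[:,:,::-1]; a=cv2.resize(im[20:220,150:350],(400,400),interpolation=cv2.INTER_CUBIC)
im=bot.camera("side")[:,:,::-1]; b=cv2.resize(im[200:300,215:315],(400,400),interpolation=cv2.INTER_CUBIC)
cv2.imwrite("pics/chk.png",np.hstack([a,b])); say("view")
E
```

```text
released 33.3 [423.901 226.215 248.803] F [ 0.802  0.602 -0.944] w 43.9 ff 0.0
gripped 38.2 [ 442.294 -323.088   69.178] F [0.421 0.269 1.705] w 31.7 ff 25.0
lifted 39.2 [ 441.534 -322.605  248.711] F [-0.219  0.426 -1.11 ] w 32.0 ff 25.0
above 42.8 [508.852 280.41  154.087] F [-0.012  0.901 -0.057] w 31.9 ff 25.0
contact 85 13.886411673955028
end, nominal 87 45.7 [508.865 280.178  86.758] F [-5.8   -2.083 14.497] w 32.5 ff 25.0
released 47.2 [508.236 279.782 248.629] F [-0.694  0.006 -1.12 ] w 44.0 ff 0.0
view 51.4 [466.008 200.013 289.996] F [1.36  0.699 0.889] w 44.6 ff 0.0
```

View pics/chk.png

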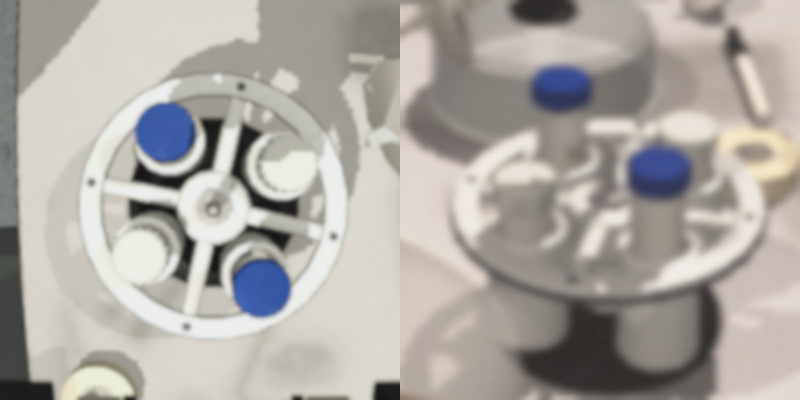

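The check picture shows two blue caps facing each other at (165,132) and (262,287), and two white caps facing each other at (285,165) and (140,250). All are upright with the shoulders even. Now the lid: I'll centre the knob with a squeeze in each direction, then lift.

```bash
python3 - <<'E'
from h import *
c=[512.3,-8.0]
bot.move_gripper(50,10)
bot.move_ptp([*c,150],down(np.pi)); bot.line_to([*c,90],velocity=150)
bot.line_to([*c,76],velocity=50); say("down1")
bot.move_gripper(0,8); say("squeeze1"); bot.move_gripper(50)
bot.line_to([*c,104],velocity=150)
bot.move_ptp([*c,104],down(np.pi/2)); bot.pause(.1)
bot.line_to([*c,76],velocity=70); say("down2")
bot.move_gripper(0,40); bot.pause(.1); say("grip")
bot.line_to([*c,130],velocity=80); bot.pause(.2); say("lift")
im=bot.camera("side")[:,:,::-1]; b=cv2.resize(im[150:270,200:320],(480,480),interpolation=cv2.INTER_CUBIC)
cv2.imwrite("pics/lid.png",b)
E
```

```text
down1 55.1 [512.172  -8.087  75.896] F [0.916 0.469 0.498] w 50.3 ff 0.0
squeeze1 55.6 [512.466  -7.955  76.172] F [1.151 0.256 2.095] w 29.5 ff 8.0
down2 58.6 [512.252  -8.053  75.785] F [0.002 0.031 0.413] w 49.8 ff 0.0
grip 59.2 [512.561  -7.838  76.331] F [0.016 0.661 3.763] w 28.9 ff 40.0
lift 60.2 [511.961  -8.09  129.419] F [-0.421  0.298 -1.267] w 28.6 ff 40.0
```

View pics/lid.png

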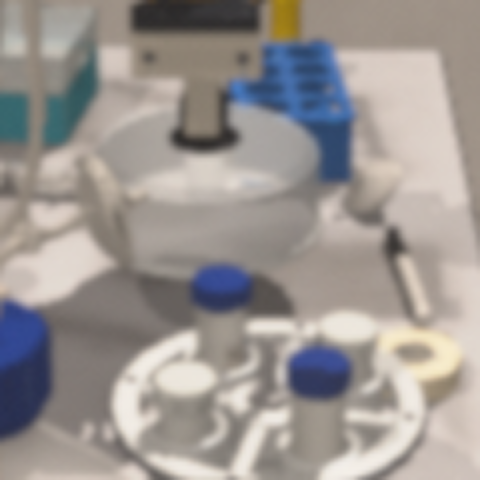

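The lid is held level by its knob at (205,135) and is clear of the bench. Carrying it over and lowering.

```bash
python3 - <<'E'
from h import *
xy=(466.2,253.4); q=down(np.pi/2)
bot.line_to([512.3,-8,240],velocity=150)
bot.move_ptp([*xy,240],q); bot.pause(.3); say("over")
bot.line_to([*xy,186],velocity=80); bot.pause(.2); say("pre")
z=lower(xy,186,162,v=50,step=4,fmax=6); say("mid")
if z==162:
    z=lower(xy,162,154,v=20,step=1,fmax=6); bot.pause(.2); say("end")
im=bot.camera("side")[:,:,::-1]; b=cv2.resize(im[170:290,200:320],(390,390),interpolation=cv2.INTER_CUBIC)
im=bot.camera("scene")[:,:,::-1]; a=cv2.resize(im[80:200,90:210],(390,390),interpolation=cv2.INTER_CUBIC)
cv2.imwrite("pics/lid2.png",np.hstack([a,b]))
E
```

```text
over 62.5 [466.586 252.541 240.079] F [ 0.726 -0.029 -1.859] w 29.0 ff 40.0
pre 63.5 [466.425 253.625 186.549] F [-0.044  0.105 -1.093] w 28.9 ff 40.0
mid 65.0 [466.049 253.256 161.687] F [ 0.005  0.325 -1.19 ] w 28.7 ff 40.0
contact 157 11.355246912421467
end 66.4 [466.386 253.48  158.305] F [-4.318 -1.506 11.973] w 28.8 ff 40.0
```

View pics/lid2.png

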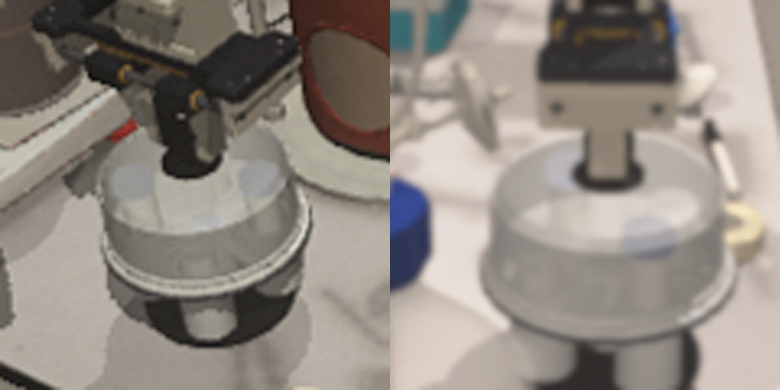

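The lid sits at its nominal height (TCP 158.3 against 158.3 expected), level and centred in both views. Releasing it, backing off straight up and checking.

```bash
python3 - <<'E'
from h import *
p=bot.read_state()['tcp_pos']
bot.line_to([p[0],p[1],158.3],velocity=20)
bot.move_gripper(50); bot.line_to([p[0],p[1],270],velocity=150)
bot.move_ptp([466,190,320],down(0)); bot.pause(.3); s=say("up")
im=bot.camera("wrist")[:,:,::-1]; a=cv2.resize(im[20:220,150:350],(390,390),interpolation=cv2.INTER_CUBIC)
im=bot.camera("side")[:,:,::-1]; b=cv2.resize(im[170:290,200:320],(390,390),interpolation=cv2.INTER_CUBIC)
cv2.imwrite("pics/fin.png",np.hstack([a,b]))
M=R.from_quat(s['eef_rot']).as_matrix()@[2.04,-1.37,0]
for n,z in (("knob",176),("ring",82)): # expected crop pixel
    print(n,(proj("wrist",np.array([466.2,253.2,z-7.1])-M,s)-[150,20])*1.95)
E
```

```text
up 72.6 [465.996 190.003 319.986] F [ 0.715 -0.489  0.703] w 50.1 ff 0.0
knob [208.337 189.235]
ring [208.034 185.989]
```

View pics/fin.png

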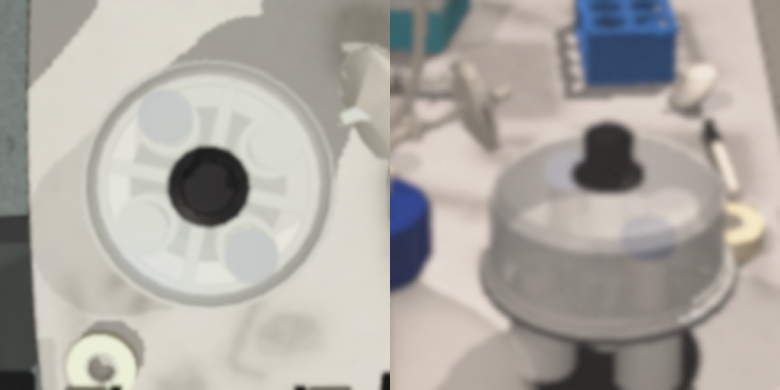

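The knob is at (208,186), where (208,189) is expected for a centred lid, so it is within about 1.5 mm. The lid sits flat and level on the ring with all four tubes visible under the dome.

```bash
python3 -c "
from plant import bot
print(bot.close_job())"
```

```text
the job is handed in; nothing more can be done
None
```

The rotor is loaded balanced, with the long tubes opposite each other and the short tubes facing each other, all pushed to the bottom; the lid sits flat, centred to about 1.5 mm, and the job was handed in at about 73 s of the 115 s allowed.

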